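Tighten the mould clamp to its torque mark and check that it holds

TASK

The cover clamp of the lip-balm mould is loose: turn its crank slowly clockwise (seen from above) until the screw is home and its rubber seal has finished giving way, so that the sprung crank's tail pointer stands between the two low marks of the hub's scale and stays there for two seconds with the hub no longer turning. Then let go of the crank completely so that it springs slack, pull it clockwise into the same band once more for two seconds to check that the screw holds, and leave it slack and released. Never pull the pointer as far as the tall overload mark, never force the crank back anticlockwise, and leave the things standing around alone.

Things in the scene. Friction and masses are not known exactly. Their poses are not given: they have to be found in the camera images.
- clamp: Fixed bench clamp with an aluminium mould under it: base plate 130 x 170 x 10 mm, two posts at y = +-65 mm of its frame, grey bridge whose top is 96 mm above the table (post nuts to 103 mm). Origin on the table under the screw axis, z up.
- hub: Steel hub, 40 mm wide, on the screw; origin on the axis 102 mm above the table, z up. Clockwise from above tightens: first the screw runs down (drag 0.5 N m) over an unknown 0.5 to 1.6 rad, then the seal gives over an unknown 0.2 to 0.6 rad, then it stands solid. With the spring's bend the knob travels up to 2.7 rad about the axis in all.
- crank (a joint): Bend of the sprung crank against the hub in rad: 0 slack, positive when pulled clockwise; torque = 3.0 N m per rad times this. The pointer covers the first low rib at 0.30, the second at 0.46 (0.9 and 1.38 N m, 8.2 and 12.5 N along the arc at the knob), and touches the tall overload rib at 0.60. Below -0.14 counts as forced back.
- screw_axis (a point): Point on the vertical screw axis at the height of the crank bar's upper side, 122 mm above the table.
- crank_knob (a point): Centre of the gripping height, 142 mm above the table, of a black upright round knob, 20 mm in diameter, 42 mm tall (122 to 164 mm above the table), spinning freely on the end of the steel crank bar, 110 mm from the screw axis. The bar is 14 mm wide, its top 121 mm above the table. Can be pinched from above at any yaw or pushed from the side.
- pointer_tip (a point): Tip of the crank's thin black tail pointer, 76 mm from the axis on the far side from the knob, 114 mm above the table. It sweeps over the hub's round scale plate (158 mm wide, top 107 mm above the table), which has raised radial ribs: a short zero rib, two low ribs 4 mm high (the band) and one tall rib 9 mm high (overload).
- timer: White kitchen timer, 61 x 68 x 29 mm, loose bystander on the table, origin under its centre.
- petri_1: Flat round dish, 60 mm wide and 13 mm high, loose bystander on the table, origin under its centre.
- cream_jar: White lidded jar, 51 mm wide and 27 mm high, loose bystander on the table, origin under its centre.
- seal (a point): Centre of the black rubber seal under the mould's cover, 40 mm above the table. While it gives, turning takes 0.6 N m plus 0.8 N m per rad/s: turn slower than about 0.4 rad/s (40 mm/s at the knob) or the crank overloads. If the hand stops while it still gives, the torque sinks to about 0.6 N m within a second.

How it is judged:
By the outcome, as a careful person would: the job done as asked, in the order asked, and still so for the second after the job is handed in, with the robot touching nothing.
It also fails if it takes over 72 s, if anything falls off the work surface, if the arm or the gripper's body presses on something with over 40 N, if the wrist force passes 120 N, or if a joint passes its speed limit or range.

ROBOT

A 6-joint arm with a two-finger parallel gripper is mounted at the origin on a cart in front of the work surface, level with it; the furniture and walls round the work are solid. World frame = base frame: x ahead of the robot, y to its left, z up, the work surface at z = 0. Lengths are in m, angles in rad, forces in N, time in s.
With the tool pointing down it reaches from about 0.35 to 0.8 m from the base axis. Payload 7.3 kg.
Tool frame: the origin (TCP) lies on the centre line of the jaws, within the pads' length; the fingertips stand 11 mm ahead of it and the grasp point (between the pads) lies 8 mm behind it; z points along the fingers, y is the line along which they close (so a half turn about z gives the same grasp; the last joint's range is limited). The gripper opens to 85 mm and grips with 20 to 120 N. Pads are 22 mm wide; open, the fingers measure 114 mm over their backs; the gripper's body (76 mm by 85 mm) begins 54 mm behind the grasp point. The pads swing forward as they close: fully open they stand 13 mm farther back than shut.
Start: joints at [-1.3, 0.342, 1.524, -0, 1.275, -0.146], TCP at [0.213, -0.48, 0.242] pointing down, gripper open.
Joint ranges: [-2.53, 2.53], [-0.77, 2.02], [0.04, 2.7], [-1, 4.14], [0.28, 2.66], [-3.11, 3.11]. Speed limits (rad/s): [2.57, 2.57, 3.14, 3.14, 3.14, 3.14].

INTERFACE

Orientations are given as a unit quaternion [x, y, z, w].
In Python, from workcell import reach, move_straight, movej, command_gripper, hold, solve_ik, read_state, get_image, camera_model, PlanningError, finish_job, search_frame, masks_of gives the robot as it stands. Calls block until the motion is done:
- reach(position, orientation): joint-space move of the TCP to a pose.
- move_straight(position, orientation=None, speed=0.15, max_force=None): straight line of the TCP; orientation=None keeps the orientation; speed is the mean speed in m/s. With max_force (N) it stops when the force on the tool has changed by that much, and returns True; else False.
- movej(angles): joint-space move.
- command_gripper(opening, force=None): finger opening in m; force is the grip in N (None keeps the last); returns when the fingers have stopped.
- hold(seconds).
- solve_ik(position, orientation): joint angles nearest the present ones, or None.
- read_state(): the state.
- get_image(name): name is "scene" or "top" or "wrist"; returns (picture, depth): 480x640x3 uint8, red, green, blue; 480x640 float32, m along the optical axis (not along the pixel's ray), 0 where there is no reading.
- camera_model(name): a dict with "K" (3x3 intrinsics, pixels), "k1" (the pictures are not rectified: a ray, as slopes to the right and down, at radius r is drawn at 1 + k1 r^2 times it, then the intrinsics apply), "R" (3x3) and "t" (3): a world point X has camera coordinates R X + t; the wrist camera has in their place "tool_from_camera" (4x4, takes a point from camera to tool coordinates, whose origin is the TCP and whose axes are the flange's). Camera axes: x right, y down, z forward; pixel columns grow to the right and rows downward; lengths in m; the calibration is good to about 2 mm. A picture is of the moment at which its call begins: read the wrist's pose just before it. camera_model takes no time and is no camera call.
A pose or a line that the arm cannot do raises PlanningError and nothing moves.
- finish_job(): hands the job in; it is judged then, once.
Trained networks look in the newest picture that a camera, given by its name, has taken for a name from the list of things; names that differ only in an ending like _2 or _b are one class to them, and where a whole thing is asked for, a point or a joint stands for the part that bears it (a point fixed in the world has none). Each returns a list of dicts, best first, with "confidence" (0 to 1); they miss things now and then, are a little off and sometimes report something else, mostly with a low value. They report only what shows in the picture. A call takes as long as a camera call.
- search_frame(name, camera): "rect" ([left, top, right, bottom] in pixels, round what is visible of it).
- masks_of(name, camera): "mask" (480x640 bool, what is visible of it) and "rect" ([left, top, right, bottom] in pixels, round what is visible of it).
The state is a dict: "time_s": time; "joint_positions": joint angles; "dq": joint speeds; "tau": joint torques, N m; "eef_pos": TCP position; "eef_rot": TCP orientation; "contact_force": force on the tool from outside, world axes, zero at the start; "torque": the same for the moment, N m; "grip_width": finger opening in m; "grip_force": force on a finger pad.
Only numpy, scipy, OpenCV 4.12 (cv2) and the standard library are available. Lean on these libraries where they do the work, as an engineer would, in place of code of your own. Each camera call takes 0.05 s, during which the arm holds its last target. There are 200 camera calls.

## Working session

There is one attempt and no reset: what is moved stays moved. The work goes in short steps, each a Python script; the robot and the scene stay as the last script left them, time stands still between calls to the robot, and variables do not carry over. Pictures are saved under pics/ and viewed, at most 10 in all, crops included, and the job is handed in when it is done.

```bash
mkdir -p pics
cat > h.py <<'E'
import numpy as np, cv2
from workcell import *
def ray(cam,u,v):
    m=camera_model(cam);K=np.array(m["K"]);k=m["k1"]
    d=np.array([(u-K[0,2])/K[0,0],(v-K[1,2])/K[1,1]]);s=d.copy()
    for _ in range(20): s=d/(1+k*(s@s))
    if "R" in m: R=np.array(m["R"]);t=np.array(m["t"])
    return -R.T@t, R.T@np.array([s[0],s[1],1.])
def at_z(cam,u,v,z):
    o,d=ray(cam,u,v); return o+d*(z-o[2])/d[2]
def at_d(cam,u,v,dep):
    o,d=ray(cam,u,v); return o+d*dep
E
python3 - <<'E'
from h import *
for c in("scene","top"):
    im,d=get_image(c); cv2.imwrite(f"pics/{c}0.png",im[:,:,::-1]); np.save(f"{c}0.npy",d)
    for n in("clamp","hub","crank","crank_knob","pointer_tip","timer","petri_1","cream_jar"):
        r=masks_of(n,c)
        for q in r[:2]:
            ys,xs=np.nonzero(q["mask"]); dd=d[ys,xs];ok=dd>0
            P=np.array([at_d(c,x,y,z) for x,y,z in list(zip(xs[ok],ys[ok],dd[ok]))[::7]])
            print(c,n,round(q["confidence"],2),np.round(q["rect"]),np.round(np.median(P,0),3) if len(P) else None, np.round([np.percentile(P[:,2],95)],3) if len(P) else None)
s=read_state();print(s["time_s"],s["eef_rot"],s["contact_force"])
E
```

```text
scene clamp 0.73 [321. 240. 435. 376.] [ 0.582 -0.117  0.107] [0.122]
scene hub 0.87 [324. 241. 435. 339.] [ 0.593 -0.099  0.108] [0.123]
scene hub 0.36 [321. 243. 432. 373.] [ 0.583 -0.118  0.107] [0.122]
scene crank 0.97 [332. 240. 435. 313.] [ 0.659 -0.093  0.122] [0.163]
scene crank_knob 0.67 [328. 242. 431. 312.] [ 0.643 -0.093  0.122] [0.163]
scene timer 0.67 [339. 221. 372. 257.] [0.666 0.078 0.019] [0.03]
scene petri_1 0.83 [294. 410. 336. 453.] [ 0.433 -0.229  0.005] [0.013]
scene cream_jar 0.7 [381. 410. 410. 446.] [ 0.54  -0.281  0.027] [0.029]
top clamp 0.89 [340. 173. 433. 287.] [ 0.588 -0.092  0.107] [0.122]
top hub 0.89 [349. 171. 437. 282.] [ 0.595 -0.095  0.108] [0.122]
top crank 0.6 [386. 175. 405. 241.] [ 0.651 -0.095  0.122] [0.162]
top crank_knob 0.78 [384. 170. 404. 275.] [ 0.643 -0.092  0.122] [0.163]
top pointer_tip 0.9 [388. 171. 400. 268.] [ 0.643 -0.092  0.122] [0.163]
top pointer_tip 0.43 [353. 171. 436. 278.] [ 0.595 -0.095  0.107] [0.122]
top timer 0.95 [290. 188. 322. 222.] [0.669 0.081 0.021] [0.029]
top petri_1 0.56 [430. 310. 460. 341.] [ 0.435 -0.231  0.005] [0.012]
top cream_jar 0.86 [456. 264. 483. 286.] [ 0.545 -0.278  0.027] [0.029]
top cream_jar 0.52 [341. 171. 431. 285.] [ 0.588 -0.092  0.107] [0.122]
0.9 [9.78362857e-01 2.06896388e-01 9.69548195e-07 6.19377302e-05] [-0.39841713  0.10343927 -1.00327423]
```

Run:
```python
from h import *
a=cv2.imread("pics/top0.png")[150:310,300:500]; b=cv2.imread("pics/scene0.png")[220:400,290:450]
cv2.imwrite("pics/v1.png",np.hstack([cv2.resize(a,(440,352),interpolation=2),cv2.resize(b,(313,352),interpolation=2)]))
for c in("scene","top"):
    d=np.load(f"{c}0.npy"); m=camera_model(c); o,_=ray(c,0,0); print(c,o.round(3),"K",np.array(m["K"])[0])
    P=[];
    for y in range(160,380):
        for x in range(300,500):
            if d[y,x]>0:
                p=at_d(c,x,y,d[y,x]); P.append([*p,x,y])
    P=np.array(P); 
    for lo,hi in((.15,.175),(.117,.126)):
        Q=P[(P[:,2]>lo)&(P[:,2]<hi)]; Q=Q[np.hypot(Q[:,0]-.6,Q[:,1]+.095)<.16]
        print(lo,len(Q),Q[:,:3].mean(0).round(4),Q[:,:3].min(0).round(3),Q[:,:3].max(0).round(3),Q[:,3:].mean(0).round(1))
    Q=P[(P[:,2]>.104)&(P[:,2]<.1115)]; Q=Q[np.hypot(Q[:,0]-.6,Q[:,1]+.095)<.12]
    print("plate",len(Q)); 
    (cx,cy),r=cv2.minEnclosingCircle(Q[:,:2].astype(np.float32));print(cx,cy,r)
    np.save(f"P{c}.npy",P)
```

```text
scene [ 0.327 -0.457  0.78 ] K [489.15885418   0.         321.90233789]Traceback (most recent call last):
  File "<stdin>", line 10, in <module>
  File "h.py", line 12, in at_d
    o,d=ray(cam,u,v); return o+d*dep
        ~~~^^^^^^^^^
  File "h.py", line 4, in ray
    m=camera_model(cam);K=np.array(m["K"]);k=m["k1"]
ValueError: time passes only in moves, steps and waits
```

View pics/v1.png

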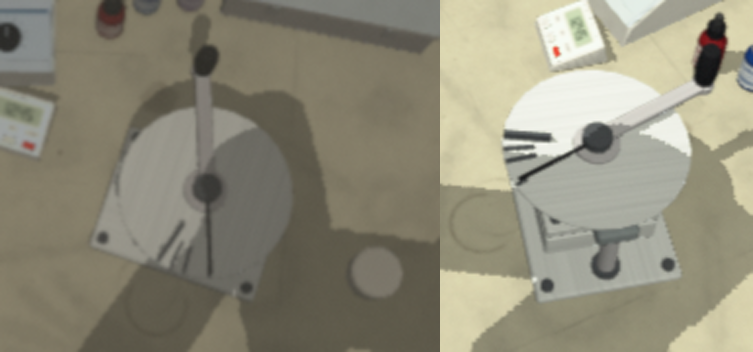

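View pics/scene0.png

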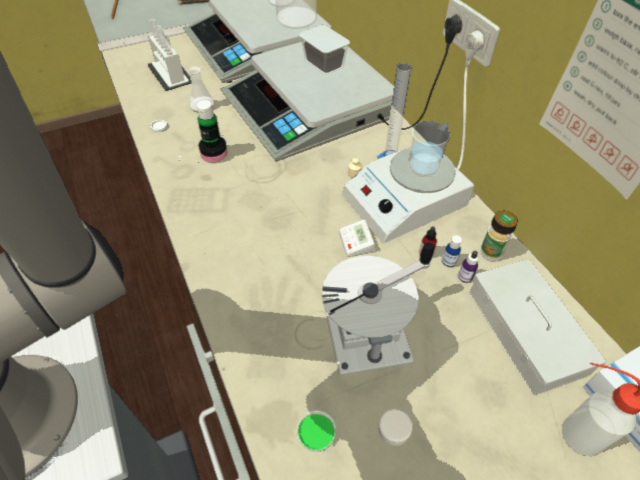

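The knob is at about (428,250) in scene and (393,178) in top, with the bar pointing to +x. The pointer is on the near side, and the ribs lie clockwise of it. The red bottle stands beyond the knob. Next I'll fit the geometry.

```bash
cat > h.py <<'E'
import numpy as np, cv2
from workcell import *
def cloud(cam,d,T=None):
    m=camera_model(cam);K=np.array(m["K"])
    v,u=np.nonzero(d>0); z=d[v,u]
    D=np.array([(u-K[0,2])/K[0,0],(v-K[1,2])/K[1,1]]);s=D.copy()
    for _ in range(20): s=D/(1+m["k1"]*(s*s).sum(0))
    X=np.vstack([s*z,z])
    if T is None: X=np.array(m["R"]).T@(X-np.array(m["t"])[:,None])
    else:
        X=np.vstack([X,np.ones(len(z))]); X=(T@np.array(m["tool_from_camera"])@X)[:3]
    return X.T,u,v
E
python3 - <<'E'
from h import *
for c in("scene","top"):
    P,u,v=cloud(c,np.load(f"{c}0.npy")); im=cv2.imread(f"pics/{c}0.png")[v,u].astype(int)
    near=np.hypot(P[:,0]-.6,P[:,1]+.095)
    k=(P[:,2]>.155)&(P[:,2]<.172)&(near<.16); print(c,"knobtop",k.sum(),P[k].mean(0).round(4),np.median(P[k,2]).round(4),P[k].min(0).round(3),P[k].max(0).round(3))
    q=(P[:,2]>.102)&(P[:,2]<.111)&(near<.11)
    hull=cv2.convexHull(P[q,:2].astype(np.float32))[:,0]
    A=np.c_[2*hull,np.ones(len(hull))];s=np.linalg.lstsq(A,(hull**2).sum(1),rcond=None)[0]
    print("plate",s[:2].round(4),np.sqrt(s[2]+s[0]**2+s[1]**2).round(4),np.median(P[q,2]).round(4), cv2.minEnclosingCircle(hull))
    bar=(P[:,2]>.117)&(P[:,2]<.126)&(near<.16); print("bar",P[bar].mean(0).round(4),P[bar].min(0).round(3),P[bar].max(0).round(3))
    o=(P[:,2]>.1)&(np.hypot(P[:,0]-.6,P[:,1]+.095)<.3)&(near>.13)
    cells,n=np.unique((P[o,:2]/.03).round().astype(int),axis=0,return_counts=True)
    print("tall:",[(tuple((a*.03).round(2)),round(P[o][np.all((P[o,:2]/.03).round().astype(int)==a,axis=1),2].max(),2)) for a,k in zip(cells,n) if k>3][:40])
E
```

```text
scene knobtop 110 [ 0.6993 -0.0882  0.1621] 0.1634 [ 0.691 -0.097  0.155] [ 0.708 -0.078  0.167]
plate [ 0.5916 -0.0958] 0.0789 0.1078 ((0.5911374688148499, -0.09539949148893356), 0.07982591539621353)
bar [ 0.6271 -0.0927  0.1213] [ 0.517 -0.11   0.117] [ 0.707 -0.056  0.126]
tall: [((np.float64(0.87), np.float64(-0.06)), np.float64(0.11)), ((np.float64(0.9), np.float64(-0.09)), np.float64(0.11)), ((np.float64(0.9), np.float64(-0.06)), np.float64(0.11)), ((np.float64(0.9), np.float64(-0.03)), np.float64(0.11))]
top knobtop 72 [ 0.7024 -0.0876  0.1625] 0.1632 [ 0.695 -0.096  0.156] [ 0.711 -0.08   0.168]
plate [ 0.5942 -0.0984] 0.079 0.1071 ((0.594372034072876, -0.09845136106014252), 0.07977600395679474)
bar [ 0.6322 -0.094   0.1211] [ 0.52  -0.11   0.117] [ 0.708 -0.063  0.126]
tall: [((np.float64(0.87), np.float64(-0.06)), np.float64(0.11)), ((np.float64(0.9), np.float64(-0.09)), np.float64(0.11)), ((np.float64(0.9), np.float64(-0.06)), np.float64(0.11)), ((np.float64(0.9), np.float64(-0.03)), np.float64(0.1))]
```

```bash
cat >> h.py <<'E'
A=np.array([.593,-.097]); R=.110
def quat(psi): return [float(np.cos(psi/2)),float(np.sin(psi/2)),0.,0.]
def pose(phi,z,r=R,A=A):   # tool x radial (pointing inward), y tangential
    return [A[0]+r*np.cos(phi),A[1]+r*np.sin(phi),z], quat(phi+np.pi)
def tmat(s):
    from scipy.spatial.transform import Rotation as Ro
    T=np.eye(4);T[:3,:3]=Ro.from_quat(s["eef_rot"]).as_matrix();T[:3,3]=s["eef_pos"];return T
def ftan(phi,b=0):  # force on tool against clockwise motion = resisting, +
    f=np.array(read_state()["contact_force"])-b
    return f[0]*-np.sin(phi)+f[1]*np.cos(phi)
E
python3 - <<'E'
from h import *
p,q=pose(.085,.26); reach(p,q); command_gripper(.045); hold(.3)
s=read_state();print(s["time_s"],np.round(s["joint_positions"],2),np.round(s["eef_pos"],4),s["grip_width"],np.round(s["contact_force"],2))
im,d=get_image("wrist");cv2.imwrite("pics/w1.png",im[:,:,::-1])
P,u,v=cloud("wrist",d,tmat(s))
near=np.hypot(P[:,0]-.6,P[:,1]+.095)
k=(P[:,2]>.155)&(P[:,2]<.17)&(near<.16);print(k.sum(),P[k].mean(0).round(4),P[k].min(0).round(3),P[k].max(0).round(3))
b=(P[:,2]>.117)&(P[:,2]<.126)&(near<.16);print("bar",P[b].mean(0).round(4),P[b].min(0).round(3),P[b].max(0).round(3))
g=(P[:,2]>.102)&(P[:,2]<.111)&(near<.11);h=P[g,:2].astype(np.float32);print(g.sum(),cv2.minEnclosingCircle(h))
E
```

```text
3.9167 [-0.23  0.7   0.88 -0.    1.56 -1.89] [ 0.7026 -0.0876  0.26  ] 0.04492029100112212 [-0.5  -0.23  0.29]
611 [ 0.7007 -0.0888  0.1625] [ 0.693 -0.098  0.155] [ 0.71  -0.08   0.166]
bar [ 0.629  -0.0948  0.1213] [ 0.552 -0.111  0.117] [ 0.702 -0.071  0.126]
29829 ((0.5932152271270752, -0.09797751158475876), 0.07921349257230759)
```

View pics/w1.png

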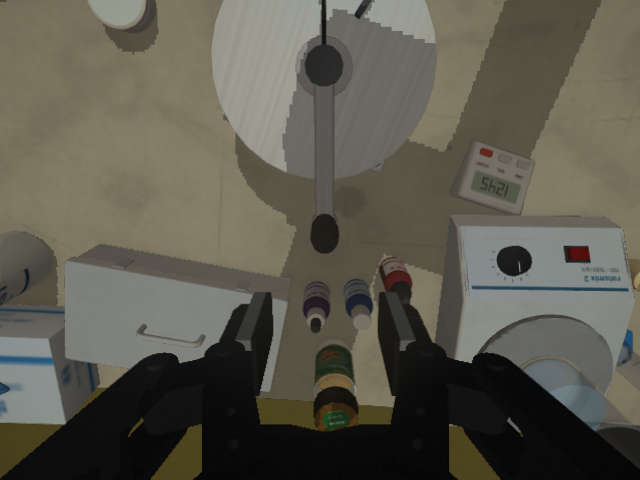

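Picture: knob at (324,233), hub at (324,65), pointer pointing straight up the image and the cage region clear. All three views agree on the positions to about 2 mm. Next I'll lower a loose cage with radially aligned pads, then advance in small steps.

```bash
sed -i 's/A=np.array(\[.593,-.097\])/A=np.array([.593,-.0975])/' h.py
python3 - <<'E'
from h import *
import json
phi=.083
p,q=pose(phi,.142); move_straight(p,q,speed=.08,max_force=12); command_gripper(.026,20); hold(.2)
s=read_state(); b=np.array(s["contact_force"]); print(s["time_s"],np.round(s["eef_pos"],4),s["grip_width"],b.round(2))
M=0;peak=0;log=[]
while phi>-1.0:
    st=.09 if M<.7 else .04
    phi-=st; p,q=pose(phi,.142)
    stop=move_straight(p,q,speed=R*.2 if st>.05 else R*.12,max_force=9)
    M=ftan(phi,b)*R; t=read_state()["time_s"]
    f=np.array(read_state()["contact_force"])-b
    print(round(t,2),round(phi,3),round(M,3),"rad",round(f[0]*np.cos(phi)+f[1]*np.sin(phi),1),"z",round(f[2],1),stop)
    if stop or M>.85: break
json.dump(dict(phi=phi,b=b.tolist()),open("st.json","w"))
E
```

```text
6.1167 [ 0.7026 -0.0884  0.142 ] 0.02616103846063198 [ 0.33 -0.37  0.27]
6.72 -0.007 0.178 rad -0.4 z -0.7 False
7.32 -0.097 0.44 rad -0.8 z -0.1 False
7.92 -0.187 0.506 rad -0.4 z -0.4 False
8.52 -0.277 0.533 rad -0.7 z 0.2 False
9.12 -0.367 0.523 rad -0.4 z 0.2 False
9.72 -0.457 0.558 rad -0.7 z -0.6 False
10.32 -0.547 0.5 rad -0.2 z -0.3 False
10.92 -0.637 0.559 rad 0.0 z -0.2 False
11.52 -0.727 0.489 rad -1.2 z 0.1 False
12.12 -0.817 0.386 rad -0.5 z -0.3 False
12.72 -0.907 0.609 rad 0.3 z -0.2 False
13.32 -0.997 0.575 rad 0.1 z -0.1 False
13.92 -1.087 0.396 rad 0.5 z -0.0 False
```

```bash
cat >> h.py <<'E'
def mavg(phi,b,n=6):
    x=[]
    for _ in range(n): x.append(ftan(phi,b)*R); hold(.03)
    return float(np.mean(x))
E
python3 - <<'E'
from h import *
import json
S=json.load(open("st.json"));phi=S["phi"];b=np.array(S["b"]);M=mavg(phi,b,3)
while phi>-2.75:
    st=.08 if M<.68 else .035
    phi-=st; p,q=pose(phi,.142)
    stop=move_straight(p,q,speed=R*.2 if st>.05 else R*.12,max_force=9)
    M=mavg(phi,b,4)
    f=np.array(read_state()["contact_force"])-b
    print(round(read_state()["time_s"],2),round(phi,3),round(M,3),"rad",round(f[0]*np.cos(phi)+f[1]*np.sin(phi),1),"z",round(f[2],1),stop)
    if stop or M>1.08: break
for _ in range(3): hold(.3); print(round(mavg(phi,b),3))
s=read_state();im,d=get_image("wrist");cv2.imwrite("pics/w2.png",im[:,:,::-1]);print(s["time_s"],s["eef_pos"])
json.dump(dict(phi=phi,b=b.tolist()),open("st.json","w"))
im,d=get_image("top");cv2.imwrite("pics/t2.png",cv2.resize(im[150:310,300:500,::-1],(800,600),interpolation=2)[:, :])
E
```

```text
14.7 -1.167 0.479 rad -1.1 z -0.1 False
15.38 -1.247 0.439 rad -0.7 z -0.8 False
16.07 -1.327 0.598 rad -0.3 z -1.2 False
16.75 -1.407 0.596 rad 0.1 z -0.2 False
17.43 -1.487 0.615 rad -0.7 z -0.1 False
18.12 -1.567 0.624 rad 0.2 z 0.2 False
18.8 -1.647 0.609 rad 0.0 z -1.2 False
19.48 -1.727 0.653 rad -0.0 z -0.9 False
20.17 -1.807 0.816 rad -0.6 z -1.1 False
20.74 -1.842 0.877 rad 1.0 z -1.4 False
21.32 -1.877 0.98 rad -0.3 z -1.2 False
21.89 -1.912 1.044 rad -1.3 z -2.0 False
22.47 -1.947 1.154 rad -0.3 z -1.9 False
1.17
1.168
1.11
23.9667 [ 0.55465541 -0.2018393   0.14299769]
```

View pics/w2.png

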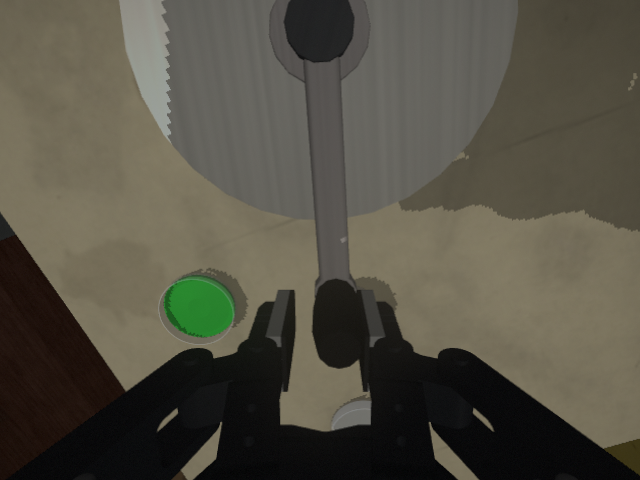

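The wrist picture shows the knob at (335,325) pressed by the right pad, with the jaws clear of the bar. The ribs are out of view there, so I'll check the top view.

View pics/t2.png

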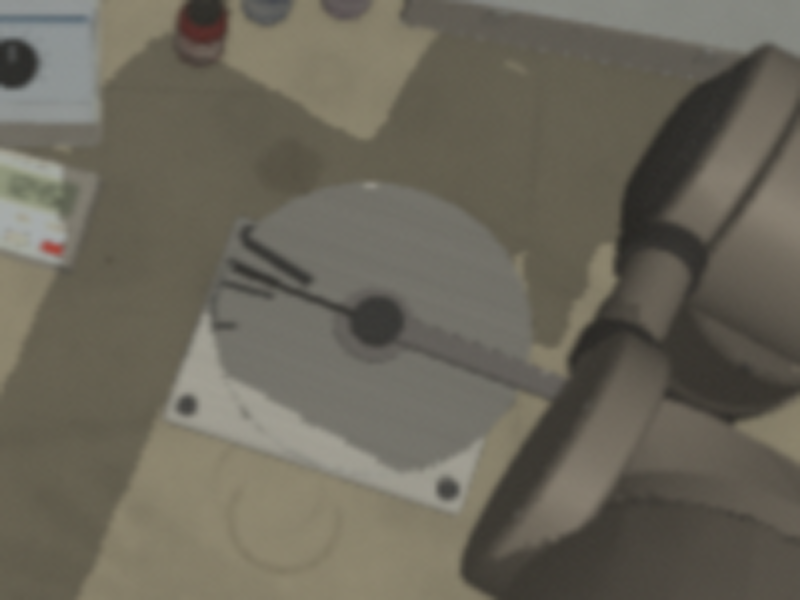

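```bash
cat >> h.py <<'E'
def polar(cam,im,z,A=A,th0=0,n=360,span=2*np.pi,r0=.03,r1=.085,m=56):
    """unwrap around axis at height z; rows=radius, cols=angle (increasing ccw)"""
    M=camera_model(cam);K=np.array(M["K"])
    th=th0+np.linspace(0,span,n);r=np.linspace(r0,r1,m)
    T,Rr=np.meshgrid(th,r);X=np.stack([A[0]+Rr*np.cos(T),A[1]+Rr*np.sin(T),np.full_like(T,z)],0).reshape(3,-1)
    C=np.array(M["R"])@X+np.array(M["t"])[:,None];s=C[:2]/C[2];s=s*(1+M["k1"]*(s*s).sum(0))
    u=(s[0]*K[0,0]+K[0,2]).reshape(T.shape).astype(np.float32);v=(s[1]*K[1,1]+K[1,2]).reshape(T.shape).astype(np.float32)
    return cv2.remap(im,u,v,cv2.INTER_CUBIC)
E
python3 - <<'E'
from h import *
import json
S=json.load(open("st.json"));b=np.array(S["b"])
out=[]
for c,Ac in(("top",np.array([.5942,-.0984])),("scene",np.array([.5914,-.0956]))):
    im,d=get_image(c); cv2.imwrite(f"pics/{c}2.png",im[:,:,::-1])
    for z in(.110,.114):
        p=polar(c,im[:,:,::-1].copy(),z,Ac,th0=.6,n=800,span=1.6); out.append(cv2.resize(p,(800,140)))
print(mavg(S["phi"],b),read_state()["time_s"])
cv2.imwrite("pics/pol.png",np.vstack(out))
E
```

```text
1.1281723462827078 24.3667
```

View pics/pol.png

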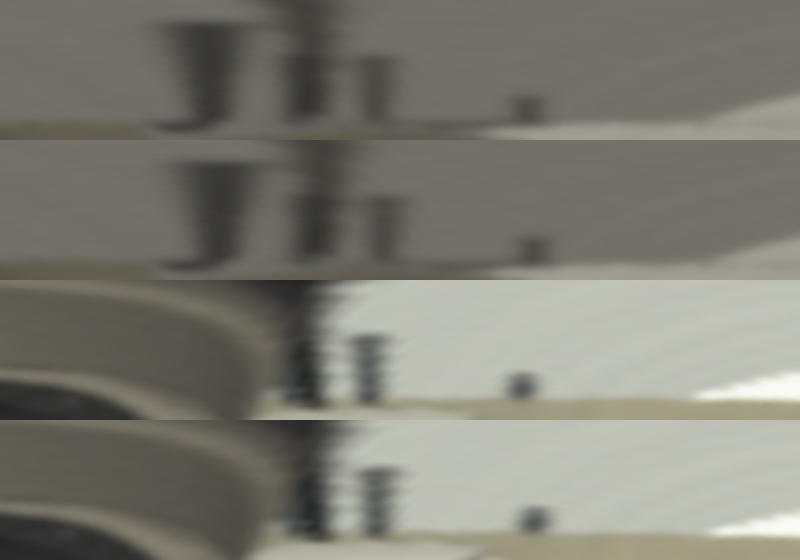

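Dividing the scale by its 0.30/0.46 ribs puts the pointer at about 0.41. The steady 1.13 N m gives 0.38. Both are in the band, so the screw is solid. I'll ease back slightly to centre it, hold, then follow it back to slack and open the jaws.

Run:
```python
from h import *
import json
S=json.load(open("st.json"));phi=S["phi"];b=np.array(S["b"])
phi+=.025; p,q=pose(phi,.142); move_straight(p,q,speed=.01)
for _ in range(4): hold(.5); print("hold",round(mavg(phi,b),3),read_state()["time_s"])
hold(.4); phipull=phi
while True:
    M=mavg(phi,b,5); print(round(phi,3),round(M,3))
    if M<.12 or phi>phipull+.46: break
    phi+=min(.08,max(.02,M/3*.8)); p,q=pose(phi,.142); move_straight(p,q,speed=.025)
phi+=.02; p,q=pose(phi,.142); move_straight(p,q,speed=.02); command_gripper(.05); hold(.5)
print(read_state()["time_s"],np.round(np.array(read_state()["contact_force"])-b,2))
json.dump(dict(phi=phi,pull=phipull,b=b.tolist()),open("st.json","w"))
out=[]
for c,Ac in(("top",np.array([.5942,-.0984])),("scene",np.array([.5914,-.0956]))):
    im,d=get_image(c)
    for z in(.110,.114):
        out.append(cv2.resize(polar(c,im[:,:,::-1].copy(),z,Ac,th0=.6,n=800,span=1.6),(800,75)))
im,d=get_image("wrist"); out.append(cv2.resize(im[200:420,120:520,::-1],(545,300)))
out[-1]=cv2.copyMakeBorder(out[-1],0,0,0,255,0)
cv2.imwrite("pics/rel.png",np.vstack(out))
```

```text
hold 1.073 25.4917
hold 1.093 26.1917
hold 1.095 26.8917
hold 1.102 27.5917
-1.922 1.078
-1.842 0.82
-1.762 0.658
-1.682 0.469
-1.602 0.232
-1.54 0.011
32.5333 [0.57 0.71 0.24]
```

View pics/rel.png

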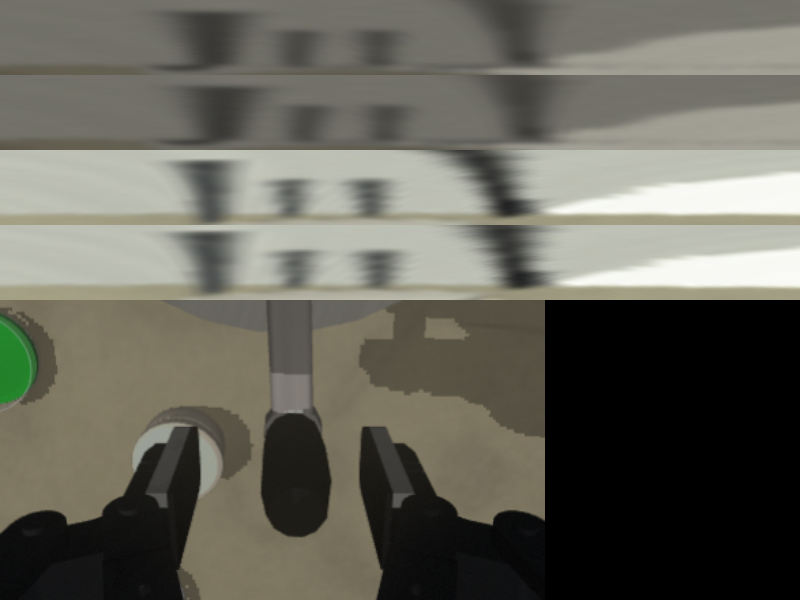

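Slack: the pointer is over the zero rib, the ribs have not moved and the knob is free between the open jaws. Now the check pull, the release and the retreat.

Run:
```python
from h import *
import json
S=json.load(open("st.json"));phi=S["phi"];b=np.array(S["b"]);out=[]
def pic():
    for c,Ac in(("top",np.array([.5942,-.0984])),("scene",np.array([.5914,-.0956]))):
        im,d=get_image(c)
        for z in(.110,.114): out.append(cv2.resize(polar(c,im[:,:,::-1].copy(),z,Ac,th0=.6,n=800,span=1.6),(800,70)))
command_gripper(.026); M=0
while M<1.06 and phi>S["pull"]-.03:
    phi=max(phi-(.09 if M<.75 else .03),S["pull"]-.031); p,q=pose(phi,.142); move_straight(p,q,speed=.022,max_force=9); M=mavg(phi,b,4); print(round(phi,3),round(M,3))
print("t",read_state()["time_s"])
for _ in range(4): hold(.5); print("hold",round(mavg(phi,b),3))
hold(.3); pic(); top=phi
while True:
    M=mavg(phi,b,5); print(round(phi,3),round(M,3))
    if M<.12 or phi>top+.46: break
    phi+=min(.08,max(.02,M/3*.8)); p,q=pose(phi,.142); move_straight(p,q,speed=.025)
phi+=.02; p,q=pose(phi,.142); move_straight(p,q,speed=.02); command_gripper(.05); hold(.3)
p,q=pose(phi,.26); move_straight(p,q,speed=.1); hold(.5); pic()
print(read_state()["time_s"]); cv2.imwrite("pics/end.png",np.vstack(out))
```

```text
-1.61 0.209
-1.7 0.515
-1.79 0.716
-1.88 1.003
-1.91 1.03
-1.94 1.134
t 36.8417
hold 1.107
hold 1.166
hold 1.119
hold 1.144
-1.94 1.136
-1.86 0.896
-1.78 0.751
-1.7 0.491
-1.62 0.284
-1.545 0.081
46.375
```

View pics/end.png

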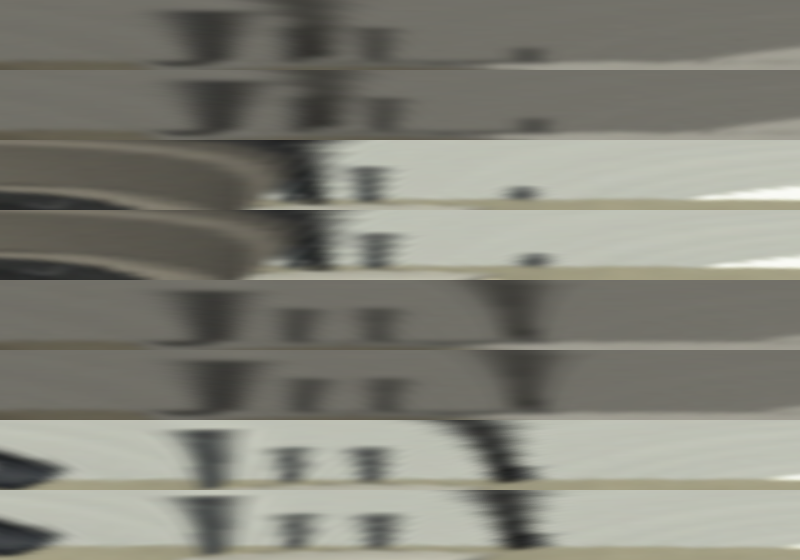

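In the pull the pointer sat about 0.40 from its slack position, between the low ribs at 0.30 and 0.46. It is now back on zero, the hub has not moved and the arm is clear.

```bash
python3 -c "
from workcell import *
print(finish_job())"
```

```text
the job is handed in; nothing more can be done
None
```

The clamp screw is home: the pointer held in the band for over two seconds on both pulls (about 0.36–0.41 rad each time), the hub did not turn on the check pull, and I handed the job in at about 46 s with the crank slack and the arm clear.

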